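# Make up the home baker's gift case

## Robot

A 7-joint arm with a two-finger parallel gripper is mounted at the origin on the work surface. World frame = base frame: x ahead of the robot, y to its left, z up, the work surface at z = 0. Lengths are in mm, angles in rad, forces in N, time in s.
With the tool pointing down it reaches from about 400 to 850 mm from the base axis. Payload 4.4 kg.
Tool frame: the origin (TCP) lies on the mounting face of the last link; the fingertips stand 199 mm ahead of it and the grasp point (between the pads) lies 180 mm ahead of it; z points along the fingers, y is the line along which they close (so a half turn about z gives the same grasp; the last joint's range is limited). The gripper opens to 94 mm and grips with 3 to 60 N. Pads are 16 mm wide; open, the fingers measure 119 mm over their backs; the gripper's body (75 mm by 177 mm) begins 78 mm behind the grasp point.
Start: joints at [-1.194, 0.628, 0.038, 1.517, -0.027, 0.996, -0.02], TCP at [278.49, 587.332, 404.678] pointing down, gripper open.
Joint ranges: [-3.06, 3.06], [-0.37, 2.12], [-1.25, 1.32], [0.18, 2.47], [-1.1, 4.24], [0.23, 1.98], [-2.94, 2.94]. Speed limits (rad/s): [2.57, 2.57, 3.14, 3.14, 3.14, 3.14, 3.14].

## Interface

Orientations are given as a unit quaternion [w, x, y, z].
In Python, from workcell import robot, snapshot, recognise, place_of gives the robot as it stands. Calls block until the motion is done:
- robot.reach(position, orientation): joint-space move of the TCP to a pose.
- robot.move_straight(position, rate=150, rot=None): straight line of the TCP; rot=None keeps the orientation; rate is the mean speed in mm/s.
- robot.goto_joints(angles): joint-space move.
- robot.command_gripper(opening): finger opening in mm; the grip force is fixed at half the most; returns when the fingers have stopped.
- robot.hold(seconds).
- robot.inverse_kinematics(position, orientation): joint angles nearest the present ones, or None.
- robot.get_obs(): the state.
- snapshot(name): name is "side" or "top"; returns a dict with "color" (384x512x3 uint8, blue, green, red), "range_z" (384x512 float32, mm along the optical axis (not along the pixel's ray), 0 where there is no reading), "fx", "fy", "cx", "cy" (pixels), "camera_from_world" (4x4, takes a point from world to camera coordinates). Camera axes: x right, y up, looking along -z (the intrinsics and any distortion apply to the point x, -y, -z); pixel columns grow to the right and rows downward; lengths in mm; the calibration is good to about 2 mm. A picture is of the moment at which its call begins.
A pose or a line that the arm cannot do raises robot.Unreachable and nothing moves.
- robot.hand_in(): hands the job in; it is judged then, once.
Trained networks look in a picture, given as the dict that the camera call returned (one of the last four; its "shot" number tells which), for a name from the list of things; names that differ only in an ending like _2 or _b are one class to them, and where a whole thing is asked for, a point or a joint stands for the part that bears it (a point fixed in the world has none). Each returns a list of dicts, best first, with "confidence" (0 to 1); they miss things now and then, are a little off and sometimes report something else, mostly with a low value. They report only what shows in the picture. A call takes as long as a camera call. They do not tell look-alikes from the thing itself.
- recognise(picture, query): "point" ([column, row] in pixels, amid what is visible of it).
- place_of(picture, query): "point" ([column, row] in pixels: a listed point, or the origin of a listed thing).
The state is a dict: "time_s": time; "joint_positions": joint angles; "qd": joint speeds; "joint_efforts": joint torques, N m; "eef_pos": TCP position; "tcp_rot": TCP orientation; "force": force on the tool from outside, world axes, zero at the start; "torque": the same for the moment, N m; "gripper_width": finger opening in mm; "grasp_force": force on a finger pad.
Only numpy, scipy, OpenCV 4.12 (cv2) and the standard library are available. Lean on these libraries where they do the work, as an engineer would, in place of code of your own. Each camera call takes 0.05 s, during which the arm holds its last target. There are 200 camera calls.

## Task

Make up the gift case on the bakery counter. Take the stirring rod from its marble stand and stir the sugared almonds in the case's ramekin until both colours lie in both its left and its right half, spilling none, then drop the rod back into the stand right to the bottom of the bore. Press every baking tool that lies on the counter fully home, flat on the floor of its own shaped pocket in the case (before or after the stirring), and leave the jam jar and the bread roll alone.

Things in the scene. Friction and masses are not known exactly. Their poses are not given: they have to be found in the camera images.
- gift_case: Open wooden gift case, fixed on the counter: 250 (x) by 270 (y) by 40 mm high, its lid of the same size laid open flat beyond it (+x). Origin: centre of its underside. Inside is a rigid teal insert with cream pocket floors, top face 36 mm above the counter, with pockets 10 mm deep cut to the tools' outlines, 1.5 mm to spare all round.
- bowl (a point): Centre of the inner floor of the white ramekin that sits fixed in the case: inner radius 41 mm at the floor and 43 mm at the rim, rim 42 mm above this point (74 mm above the counter), wall 4 mm. Axes as the case's: the bowl's left half is +y, its right half -y.
- wheel_pocket (a point): Floor of the pastry wheel's pocket, 26 mm above the counter, where the wheel's origin belongs, its axes along these (the case's). Sprung black rubber ribs in the two y walls here hold a tool that is merely laid in 3 to 7 mm up and askew; 6 to 16 N straight down on its handle pushes it past them, home. Other pockets: the same.
- spatula_pocket (a point): The same for the spatula.
- scraper_pocket (a point): The same for the dough scraper.
- stamp_pocket (a point): The same for the biscuit stamp.
- wheel: Pastry wheel lying flat: wooden handle 75 (x) by 22 (y) by 22 mm high, then a steel disc 52 mm across, 4 mm thick (6 to 10 mm up), its centre 59.5 mm along +x. Origin: underside, middle of the handle. About 0.1 kg. It starts within 0.6 rad of yaw 0. None when it is absent, as for all four tools.
- spatula: Pastry spatula lying flat: wooden handle 70 (x) by 20 (y) by 22 mm high, then a white blade 62 by 34 mm, 6 mm thick (1 to 7 mm up), along +x. Origin: underside, middle of the handle. About 0.08 kg. Yaw at the start within 0.6 rad of 0.
- scraper: Dough scraper lying flat: wooden bar handle 24 (x) by 92 (y) by 22 mm high, and on its -x side a steel blade 46 (x) by 84 (y) mm, 3 mm thick, near the underside. Origin: underside, middle of the handle; grip the handle across x. About 0.12 kg. Yaw at the start within 0.6 rad of 0.
- stamp: Biscuit stamp: wooden block 66 (x) by 52 (y) by 14 mm, with a round dark knob on top, 22 mm across, up to 40 mm above the underside. Origin: centre of the underside. About 0.1 kg. It is the same turned by half a turn; yaw at the start within 0.6 rad of 0.
- stand: White marble block 64 by 64 by 80 mm high, fixed on the counter, with a blind upright bore 19 mm wide and 66 mm deep in the middle of its top. Origin: centre of its underside.
- bore (a point): Centre of the bottom of the bore, 14 mm above the counter.
- rod: Wooden stirring rod, upright in the bore at the start: 12 mm thick stem with a red grip 19 mm across from 140 to 185 mm above its tip, 40 g; a white band 64 mm above the tip comes level with the stand's top when the rod is fully down. Origin: centre of its lower tip; z runs up the rod.
- jam: Jam jar, a bystander, 62 mm across, 85 mm high. Origin: centre of its underside.
- roll: Bread roll, a bystander, about 86 mm across, 50 mm high. Origin: centre of its underside.
- pink1: One of four pink sugared almonds in the ramekin: flat pebble 18 mm across, 12 mm thick, 10 g. Origin: underside. All pinks start in the left (+y) half.
- pink2: One of four pink sugared almonds in the ramekin: flat pebble 18 mm across, 12 mm thick, 10 g. Origin: underside. All pinks start in the left (+y) half.
- pink3: One of four pink sugared almonds in the ramekin: flat pebble 18 mm across, 12 mm thick, 10 g. Origin: underside. All pinks start in the left (+y) half.
- pink4: One of four pink sugared almonds in the ramekin: flat pebble 18 mm across, 12 mm thick, 10 g. Origin: underside. All pinks start in the left (+y) half.
- blue1: One of four blue sugared almonds, likewise. All blues start in the right (-y) half.
- blue2: One of four blue sugared almonds, likewise. All blues start in the right (-y) half.
- blue3: One of four blue sugared almonds, likewise. All blues start in the right (-y) half.
- blue4: One of four blue sugared almonds, likewise. All blues start in the right (-y) half.
Mind the look-alikes: they are no part of the job. What is shaped like the scraper but pink or turquoise is not meant. Several things have the shape of the rod; the one meant has the colours described above.

How it is judged (in metres and radians):
On the way, in this order (a step that is already met when the one before it is completed fails the run):
1. the rod's tip is down among the almonds in the ramekin (horizontal distance between rod and bowl below 0.042 m and z of rod in the frame of bowl below 0.014 m), for 0.1 s.
2. with the rod's tip in the ramekin, both colours lie in both halves (horizontal distance between rod and bowl below 0.042 m and z of rod in the frame of bowl below 0.035 m and y of any of pink1, pink2, pink3, pink4 in the frame of bowl above 0 m and y of any of pink1, pink2, pink3, pink4 in the frame of bowl below 0 m and y of any of blue1, blue2, blue3, blue4 in the frame of bowl above 0 m and y of any of blue1, blue2, blue3, blue4 in the frame of bowl below 0 m), for 0.1 s.
3. the rod stands in the bore again, on its bottom (horizontal distance between rod and bore below 0.006 m and z of rod in the frame of bore below 0.004 m and angle between rod's own z axis and vertical below 0.12 rad), for 0.2 s.
At the end, for the whole second after the job is handed in: Tools present: in their pockets within 4 mm sideways, 2 mm in height, 0.04 rad of level, 0.1 rad of turn, at rest. Rod: tip within 4 mm of the bore's bottom, at rest. All almonds in the ramekin, some of each colour (by centres) in its left (+y) half and in its right (-y) half (all of step 3 and horizontal distance between wheel and wheel_pocket below 0.004 m and z of wheel in the frame of wheel_pocket between -0.003 and 0.002 m and angle between each of wheel, spatula, scraper, stamp's own z axis and vertical below 0.04 rad and angle between the x axis of wheel and the x axis of wheel_pocket, either way round below 0.1 rad and linear speed of each of wheel, spatula, scraper, stamp, rod below 0.02 m/s and horizontal distance between spatula and spatula_pocket below 0.004 m and z of spatula in the frame of spatula_pocket between -0.003 and 0.002 m and angle between the x axis of spatula and the x axis of spatula_pocket, either way round below 0.1 rad and horizontal distance between scraper and scraper_pocket below 0.004 m and z of scraper in the frame of scraper_pocket between -0.003 and 0.002 m and angle between the x axis of scraper and the x axis of scraper_pocket, either way round below 0.1 rad and horizontal distance between stamp and stamp_pocket below 0.004 m and z of stamp in the frame of stamp_pocket between -0.003 and 0.002 m and angle between the x axis of stamp and the x axis of stamp_pocket, either way round below 0.1 rad and y of any of pink1, pink2, pink3, pink4 in the frame of bowl above 0 m and y of any of pink1, pink2, pink3, pink4 in the frame of bowl below 0 m and y of any of blue1, blue2, blue3, blue4 in the frame of bowl above 0 m and y of any of blue1, blue2, blue3, blue4 in the frame of bowl below 0 m and horizontal distance between each of pink1, pink2, pink3, pink4, blue1, blue2, blue3, blue4 and bowl below 0.045 m and z of each of pink1, pink2, pink3, pink4, blue1, blue2, blue3, blue4 in the frame of bowl below 0.035 m); the robot touches nothing.
It fails at once if the jam jar was pushed more than 3 cm (distance of jam from where it was at the start of the episode above 0.03 m).
It fails at once if the bread roll was pushed more than 3 cm (distance of roll from where it was at the start of the episode above 0.03 m).
Of wheel, spatula, scraper, stamp only 3 to 4 are there at a start; the rules pass over those that are not, and their reading is None.
At some moment in a run one of wheel, spatula, scraper, stamp may be knocked a few centimetres aside while the robot is not near it.
It also fails if it takes over 210 s, if anything falls off the work surface, if the arm or the gripper's body presses on something with over 40 N, if the wrist force passes 120 N, or if a joint passes its speed limit or range.

## Working session

There is one attempt and no reset: what is moved stays moved. The work goes in short steps, each a Python script; the robot and the scene stay as the last script left them, time stands still between calls to the robot, and variables do not carry over. Pictures are saved under pics/ and viewed, at most 14 in all, crops included, and the job is handed in when it is done.

```bash
mkdir -p pics; ls; cat > h.py <<'E'
import numpy as np, cv2
from workcell import robot, snapshot, recognise, place_of
def w2p(s,p):
    c=s["camera_from_world"]@np.append(p,1.0); return np.array([s["cx"]+s["fx"]*c[0]/-c[2], s["cy"]-s["fy"]*c[1]/-c[2]])
def ray(s,px):
    d=np.array([(px[0]-s["cx"])/s["fx"],-(px[1]-s["cy"])/s["fy"],-1.0])
    T=np.linalg.inv(s["camera_from_world"]); return T[:3,3],T[:3,:3]@d
def at_z(s,px,z):
    o,d=ray(s,px); return o+d*(z-o[2])/d[2]
def cloud(s):
    H,W=s["range_z"].shape; u,v=np.meshgrid(np.arange(W),np.arange(H)); r=s["range_z"]
    P=np.stack([(u-s["cx"])/s["fx"]*r,-(v-s["cy"])/s["fy"]*r,-r,np.ones_like(r)],-1)
    P=P@np.linalg.inv(s["camera_from_world"]).T; P=P[...,:3]; P[r==0]=np.nan; return P
E
python3 - <<'E'
from h import *
for n in ("top","side"):
    s=snapshot(n); print(n,s.keys(),s["fx"],s["cx"],s["cy"],np.linalg.inv(s["camera_from_world"])[:3].round(3).tolist())
    cv2.imwrite(f"pics/{n}0.png",cv2.resize(s["color"],(800,600),interpolation=cv2.INTER_CUBIC))
    for q in "gift_case bowl wheel_pocket spatula_pocket scraper_pocket stamp_pocket wheel spatula scraper stamp stand bore rod jam roll".split():
        z={"bowl":32,"bore":14,"rod":14}.get(q,26 if "pocket" in q else 0)
        print(q,[(round(d["confidence"],2),np.round(d["point"]).tolist(),at_z(s,d["point"],z)[:2].round(0).tolist()) for d in place_of(s,q)[:4]])
E
```

```text
pics
top dict_keys(['color', 'range_z', 'fx', 'fy', 'cx', 'cy', 'camera_from_world', 'shot']) 443.37881288865344 264.26729457691545 197.0528032117211 [[-0.012, 0.996, -0.094, 351.809], [-1.0, -0.012, -0.0, 34.739], [-0.001, 0.094, 0.996, 1201.458]]
gift_case [(0.88, [235.0, 172.0], [534.0, 113.0]), (0.25, [146.0, 195.0], [476.0, 356.0]), (0.17, [360.0, 150.0], [591.0, -228.0])]
bowl [(0.94, [203.0, 158.0], [569.0, 197.0])]
wheel_pocket [(0.75, [241.0, 164.0], [551.0, 96.0]), (0.47, [265.0, 185.0], [495.0, 33.0]), (0.34, [214.0, 158.0], [570.0, 169.0])]
spatula_pocket [(0.84, [264.0, 156.0], [572.0, 34.0]), (0.63, [144.0, 190.0], [486.0, 354.0]), (0.37, [208.0, 144.0], [606.0, 184.0])]
scraper_pocket [(0.97, [262.0, 183.0], [500.0, 42.0]), (0.44, [213.0, 165.0], [552.0, 172.0]), (0.17, [216.0, 155.0], [578.0, 163.0])]
stamp_pocket [(0.94, [214.0, 195.0], [469.0, 167.0])]
wheel [(0.63, [407.0, 160.0], [563.0, -357.0])]
spatula [(0.75, [361.0, 148.0], [598.0, -232.0])]
scraper [(0.65, [431.0, 196.0], [461.0, -419.0]), (0.58, [414.0, 257.0], [298.0, -367.0]), (0.57, [364.0, 207.0], [433.
[... 854 characters left out ...]
278.0, 187.0], [554.0, 79.0])]
spatula_pocket [(0.66, [283.0, 196.0], [566.0, 24.0])]
scraper_pocket [(0.73, [267.0, 193.0], [510.0, 43.0])]
stamp_pocket []
wheel [(0.77, [298.0, 288.0], [562.0, -354.0])]
spatula [(0.68, [302.0, 255.0], [594.0, -234.0]), (0.18, [256.0, 156.0], [490.0, 343.0])]
scraper [(0.8, [196.0, 292.0], [296.0, -357.0]), (0.74, [245.0, 253.0], [428.0, -222.0]), (0.59, [259.0, 309.0], [457.0, -417.0])]
stamp [(0.6, [267.0, 193.0], [514.0, 76.0])]
stand [(0.6, [255.0, 153.0], [488.0, 373.0])]
bore [(0.75, [255.0, 153.0], [484.0, 350.0]), (0.61, [251.0, 175.0], [460.0, 180.0])]
rod []
jam [(0.61, [284.0, 152.0], [612.0, 382.0])]
roll [(0.79, [217.0, 150.0], [323.0, 406.0])]
```

View pics/top0.png

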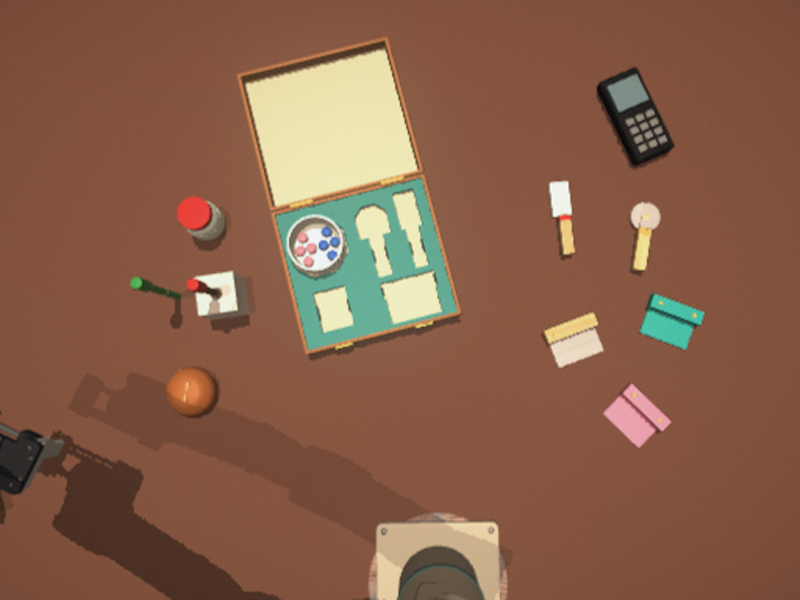

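View pics/side0.png

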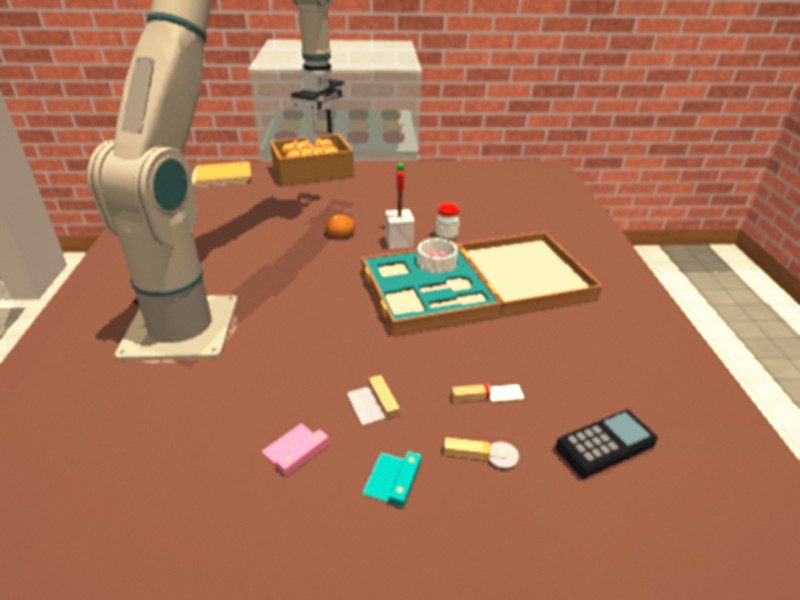

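The top view shows wheel (645,235), spatula (565,220) and the real wooden scraper (573,340); there is no stamp. The pink and turquoise scrapers are decoys. The red rod is in the stand (216,293), with a free-standing green decoy just left of it. The case is turned about +0.24 rad.

```bash
cat >> h.py <<'E'
from scipy.optimize import minimize
def rect(x0,x1,y0,y1): return np.array([[x0,y0],[x1,y0],[x1,y1],[x0,y1]],float)
def circ(x,y,r): a=np.linspace(0,2*np.pi,48,endpoint=False); return np.c_[x+r*np.cos(a),y+r*np.sin(a)]
PARTS={"wheel":[(rect(-37.5,37.5,-11,11),0,22),(circ(59.5,0,26),6,10)],
"spatula":[(rect(-35,35,-10,10),0,22),(rect(35,97,-17,17),1,7)],
"scraper":[(rect(-12,12,-46,46),0,22),(rect(-58,-12,-42,42),0,3)],
"stand":[(rect(-32,32,-32,32),0,80)]}
def grow(p,c=1.5):
    m=p.mean(0); return p+np.sign(np.round(p-m,6))*c if len(p)==4 else m+(p-m)*(1+c/26)
SS=4
def proj(s,poly,z,pose):
    x,y,a=pose; R=np.array([[np.cos(a),-np.sin(a)],[np.sin(a),np.cos(a)]])
    q=poly@R.T+[x,y]; return np.array([w2p(s,[u,v,z]) for u,v in q])
def fill(im,pts,off): cv2.fillPoly(im,[np.round((((pts-off)+.5)*SS-.5)*16).astype(np.int32)],1.0,shift=4)
def render(s,name,pose,off,shape,z=0):
    big=(shape[0]*SS,shape[1]*SS)
    if name.endswith("_pocket"):
        A,B=np.zeros(big,np.float32),np.zeros(big,np.float32)
        for p,*_ in PARTS[name[:-7]]:
            fill(A,proj(s,grow(p),26,pose),off); fill(B,proj(s,grow(p),36,pose),off)
        A*=B
    else:
        A=np.zeros(big,np.float32)
        for p,z0,z1 in PARTS[name]:
            h=cv2.convexHull(np.r_[proj(s,p,z+z0,pose),proj(s,p,z+z1,pose)].astype(np.float32))[:,0]; fill(A,h,off)
    return cv2.GaussianBlur(cv2.resize(A,shape[::-1],interpolation=cv2.INTER_AREA),(0,0),.6)
def fit(shots,name,pose0,z=0):
    chan,lo,hi=(2,110,190) if name.endswith("pocket") else (1,85,135)
    data=[]
    for s in shots:
        c=w2p(s,[pose0[0],pose0[1],20]); off=np.floor(c-45).astype(int).clip(0); sh=(90,90)
        o=np.clip((s["color"][off[1]:off[1]+90,off[0]:off[0]+90,chan].astype(np.float32)-lo)/(hi-lo),0,1); sh=o.shape
        w=cv2.dilate(render(s,name,pose0,off,sh,z),np.ones((17,17)))>.1
        data.append((s,off,sh,o,w))
    def L(q): return sum((((render(s,name,q,off,sh,z)-o)**2)[w]).sum() for s,off,sh,o,w in data)
    best=None
    for da in (-.2,0,.2):
        q=np.array(pose0,float)+[0,0,da]
        r=minimize(L,q,method="Nelder-Mead",options=dict(initial_simplex=q+np.array([[0,0,0],[8,0,0],[0,8,0],[0,0,.12]]),xatol=.05,fatol=.02,maxiter=150))
        if best is None or r.fun<best.fun: best=r
    return best.x.round(3),round(float(best.fun),1)
E
python3 - <<'E'
from h import *
t,s=snapshot("top"),snapshot("side")
I={"wheel":(562,-355,-.12),"spatula":(596,-233,.1),"scraper":(431,-229,.27),"stand":(484,358,.05),"wheel_pocket":(553,90,.24),"spatula_pocket":(570,29,.24),"scraper_pocket":(505,42,.24)}
for n,p in I.items(): print(n,*fit([t],n,p),*fit([s],n,p))
P=cloud(t)
for z0,z1,c,r in ((70,78,(570,195),60),(76,84,(484,358),60)):
    m=(P[...,2]>z0)&(P[...,2]<z1)&(np.hypot(P[...,0]-c[0],P[...,1]-c[1])<r); q=P[m]
    print(m.sum(), cv2.minEnclosingCircle(q[:,:2].astype(np.float32)), cv2.minAreaRect(q[:,:2].astype(np.float32)), np.median(q[:,2]))
m=(P[...,2]>120)&(P[...,0]>400)&(P[...,1]>300)&(P[...,1]<520)
for u in np.argwhere(m)[:40]: print(P[tuple(u)].round(0),t["color"][tuple(u)],end=" ")
m=(P[...,2]>10)&(P[...,2]<14); print(np.nanmedian(P[300:380,20:100,2]),robot.get_obs()["time_s"])
x,y,w,h=170,125,60,60
for n,s_,c in (("t",t,(203,158)),):
    cv2.imwrite("pics/bowl0.png",cv2.resize(s_["color"][128:188,168:238],(700,600),interpolation=cv2.INTER_CUBIC))
E
```

```text
wheel [ 5.63881e+02 -3.63352e+02 -1.71000e-01] 42.7 [ 5.64810e+02 -3.57509e+02 -2.38000e-01] 204.7
spatula [ 5.91575e+02 -2.32972e+02  1.11000e-01] 48.6 [ 5.92477e+02 -2.24991e+02 -6.00000e-03] 219.4
scraper [ 4.27384e+02 -2.34484e+02  3.43000e-01] 19.8 [ 4.25524e+02 -2.31057e+02  3.75000e-01] 231.6
stand [4.88621e+02 3.60521e+02 9.50000e-02] 243.1 [4.89371e+02 3.59192e+02 2.10000e-01] 350.4
wheel_pocket [5.54765e+02 9.08040e+01 2.36000e-01] 213.0 [5.54736e+02 8.80580e+01 2.60000e-01] 283.8
spatula_pocket [5.6815e+02 2.8223e+01 2.4500e-01] 307.0 [5.67808e+02 2.68490e+01 2.43000e-01] 306.7
scraper_pocket [5.02621e+02 4.29560e+01 2.44000e-01] 303.6 [5.02111e+02 4.01730e+01 2.02000e-01] 153.3
139 ((568.4221801757812, 196.43319702148438), 46.6140251159668) ((568.5238037109375, 195.97987365722656), (91.13568115234375, 91.45237731933594), 44.680320739746094) 72.22767841921177
426 ((484.7088623046875, 357.56060791015625), 44.183197021484375) ((484.7665100097656, 356.9977111816406), (64.63311004638672, 64.4546890258789), 7.45844841003418) 78.57945979023759
[497. 451. 181.] [ 76 152  88] [497
[... 500 characters left out ...]
6  64 233] [492. 358. 195.] [ 59  68 233] [492. 356. 194.] [ 59  66 232] [492. 353. 197.] [ 59  68 221] [492. 352. 193.] [ 86 100 175] [492. 451. 185.] [ 80 168  77] [492. 448. 187.] [ 84 172  81] [493. 448. 181.] [ 87 175  84] [493. 446. 181.] [ 90 179  87] [492. 442. 185.] [ 93 182  91] [493. 441. 182.] [ 94 183  93] [492. 439. 182.] [ 73 148  74] [493. 437. 179.] [32 61 42] [494. 438. 170.] [33 62 43] [495. 439. 164.] [31 64 44] [496. 439. 157.] [34 66 45] [497. 440. 148.] [37 67 56] [489. 364. 197.] [ 55  63 226] [489. 362. 198.] [ 56  64 233] [490. 360. 195.] [ 59  68 233] [489. 357. 198.] [ 61  69 234] [489. 354. 200.] [ 62  71 234] [490. 353. 196.] [ 62  71 231] -2.081782543162717 1.7
```

View pics/bowl0.png

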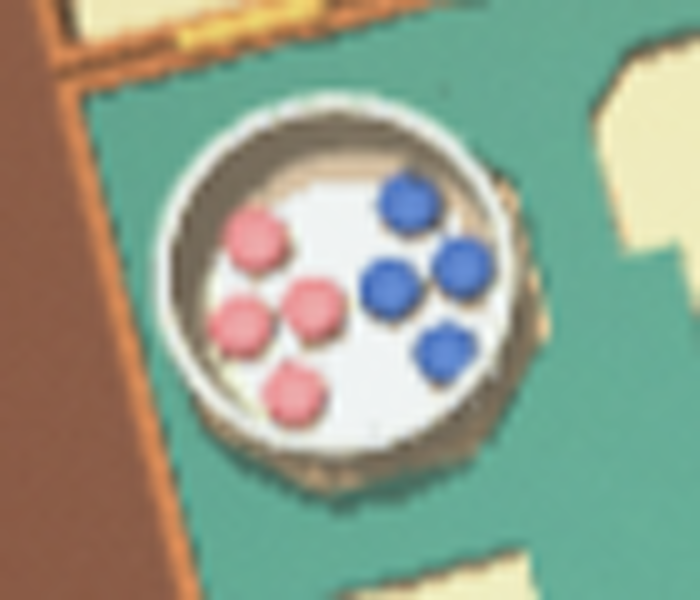

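The ramekin crop shows four pinks on the left and four blues on the right, with free floor at the top and bottom centre of the bowl. The tool fits agree with the network's points. Next I pick up the rod.

```bash
cat >> h.py <<'E'
def quat(th): return np.array([0,np.cos(th/2),np.sin(th/2),0])
def goto(x,y,z,th):
    "joint move above a place; z, x, y of the TCP; picks the half turn with joint 7 most central"
    best=None
    for t in (th,th+np.pi,th-np.pi):
        q=robot.inverse_kinematics([x,y,z],quat(t))
        if q is not None and (best is None or abs(q[6])<abs(best[0][6])): best=(q,t)
    robot.reach([x,y,z],quat(best[1])); return best[1]
def ob():
    o=robot.get_obs(); return round(o["time_s"],1),np.round(o["eef_pos"],1).tolist(),np.round(o["force"],1).tolist(),round(o["gripper_width"],1),round(o["grasp_force"],1)
E
python3 - <<'E'
from h import *
X,Y=488,357.5
print(goto(X,Y,425,np.pi/2),ob(), np.round(robot.get_obs()["joint_positions"],2))
robot.move_straight([X,Y,357],100); print(ob())
robot.command_gripper(5); print(ob())
robot.move_straight([484.7,357.3,357],40); print(ob())
robot.move_straight([484.7,357.3,450],80); print(ob())
s=snapshot("side"); t=snapshot("top")
cv2.imwrite("pics/rod1.png",np.hstack([cv2.resize(s["color"][60:200,190:310],(396,462)),cv2.resize(t["color"][110:230,90:210],(396,462))]))
E
```

```text
1.5707963267948966 (2.9, [486.9, 359.3, 424.7], [-0.8, -0.3, -0.8], 94.2, 0.0) [-0.89  0.56  0.34  1.63 -0.22  0.99 -0.48]
(3.7, [488.2, 357.8, 357.5], [-0.8, -0.3, -0.5], 93.9, 0.0)
(4.9, [488.0, 357.5, 357.0], [0.2, -0.3, 0.0], 18.4, 30.0)
(5.1, [484.4, 357.3, 357.0], [-0.4, 0.4, -0.3], 18.2, 30.0)
(6.4, [484.5, 357.3, 449.4], [-1.0, -0.6, 0.2], 18.3, 30.0)
```

View pics/rod1.png

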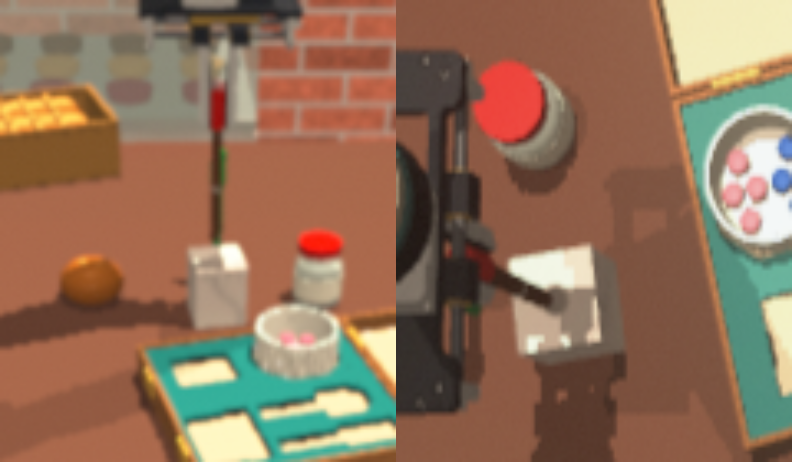

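```bash
cat > stir.py <<'E'
from h import *
B=np.array([568.5,196.2])
def path(pts,z=379,rate=50):
    F=[]
    for p in pts: robot.move_straight([p[0],p[1],z],rate); F.append(np.linalg.norm(robot.get_obs()["force"]))
    return max(F)
def arc(r,a0,a1,n): return [B+r*np.array([np.cos(a),np.sin(a)]) for a in np.linspace(a0,a1,n)]
E
python3 - <<'E'
from stir import *
t=snapshot("top")
e=at_z(t,[37.5+168-.5,38.5+128-.5],36)[:2]; print("entry",e-B)
robot.move_straight([e[0],e[1],450],150)
robot.move_straight([e[0],e[1],379],60); robot.hold(.2); print(ob())
a=np.arctan2(*(e-B)[::-1]); 
print(path(arc(26,a,a+2*np.pi,17)),ob())
s=snapshot("side"); t=snapshot("top")
cv2.imwrite("pics/stir1.png",np.hstack([cv2.resize(s["color"][130:210,230:310],(396,396)),cv2.resize(t["color"][110:210,150:250],(396,396))]))
E
```

```text
entry [-22.13357759  -4.77467646]
(9.4, [546.4, 191.5, 379.3], [0.0, 0.1, -0.7], 18.9, 30.0)
6.904636611559444 (15.3, [545.3, 190.6, 380.6], [6.7, 1.4, 1.1], 19.1, 30.0)
```

View pics/stir1.png

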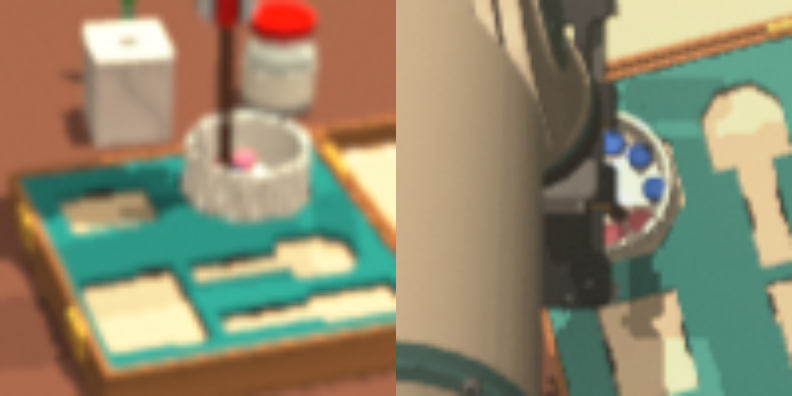

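```bash
python3 - <<'E'
from stir import *
a=np.arctan2(*(np.array(robot.get_obs()["eef_pos"][:2])-B)[::-1])
print(path(arc(25,a,a+1.7,7),z=379),ob()); robot.hold(.3)
p=np.array(robot.get_obs()["eef_pos"])
robot.move_straight([p[0],p[1],455],100)
robot.move_straight([p[0]-60,p[1]+140,455],200)
t=snapshot("top"); print(ob())
cv2.imwrite("pics/stir2.png",cv2.resize(t["color"][123:193,163:243],(640,560),interpolation=cv2.INTER_CUBIC))
E
```

```text
5.769796131993957 (17.4, [577.5, 172.8, 378.9], [-0.3, 0.1, -0.2], 18.7, 30.0)
(19.6, [518.0, 311.0, 455.0], [-0.0, 0.2, -0.8], 18.2, 30.0)
```

View pics/stir2.png

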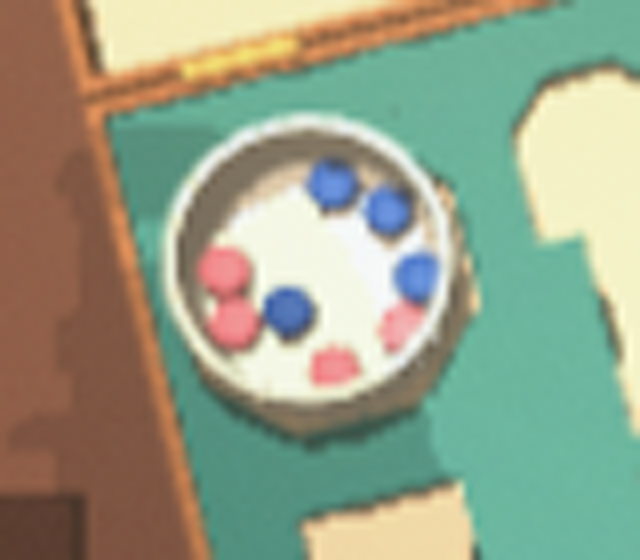

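The ramekin now shows a blue at (290,312) on the left and a pink at (400,325) on the right. I check the left/right margins in the bowl frame, then return the rod.

```bash
python3 - <<'E'
from stir import *
t=snapshot("top")
n=np.array([-np.sin(.243),np.cos(.243)])
for c,p in (("p",(225,272)),("p",(235,322)),("p",(333,367)),("p",(400,327)),("b",(333,184)),("b",(388,210)),("b",(416,276)),("b",(290,312))):
    q=at_z(t,[(p[0]+.5)/8-.5+163,(p[1]+.5)/8-.5+123],42)[:2]; print(c,np.round(q-B,1),"y",round(float((q-B)@n),1))
robot.move_straight([484.7,357.3,452],150); robot.hold(.3)
s=snapshot("side"); t=snapshot("top"); print(ob())
cv2.imwrite("pics/rod2.png",np.hstack([cv2.resize(s["color"][60:200,190:310],(396,462)),cv2.resize(t["color"][130:230,90:190],(396,462))]))
E
```

```text
p [ 2.6 32.4] y 30.8
p [-14.2  29. ] y 31.6
p [-29.6  -3.4] y 3.8
p [-16.5 -25.6] y -20.9
b [31.8 -3.4] y -10.9
b [ 22.8 -21.7] y -26.5
b [  0.5 -30.9] y -30.1
b [-11.1  10.8] y 13.1
(20.5, [485.0, 356.8, 452.1], [-0.5, 0.3, -0.1], 18.4, 30.0)
```

View pics/rod2.png

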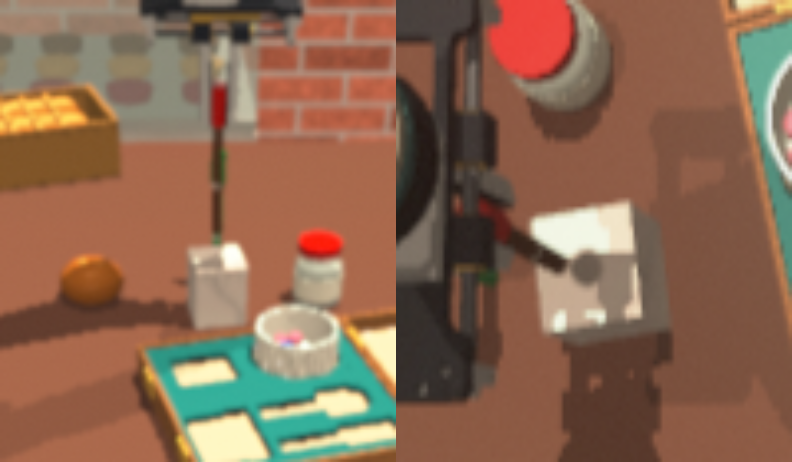

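```bash
python3 - <<'E'
from h import *
t=snapshot("top")
print("bore",at_z(t,[137.8,187.6],78.5).round(1))
robot.move_straight([484.7,357.3,428],80); robot.hold(.2); t=snapshot("top"); print(ob())
cv2.imwrite("pics/rod3.png",cv2.resize(t["color"][160:220,110:170],(600,600),interpolation=cv2.INTER_CUBIC))
E
```

```text
bore [485.7 357.1  78.5]
(21.3, [484.8, 357.4, 428.4], [0.5, -0.1, 0.4], 18.4, 30.0)
```

View pics/rod3.png

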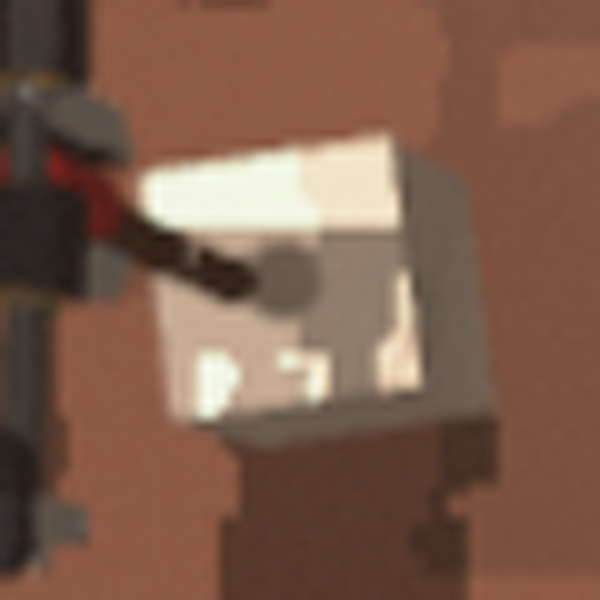

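```bash
python3 - <<'E'
from h import *
t=snapshot("top");s=snapshot("side")
for z in (70,80,85,90,95): print(z,at_z(t,[133.7,187.4],z).round(1),w2p(s,at_z(t,[133.7,187.4],z)).round(1), w2p(s,[484.7,357.3,z]).round(1))
cv2.imwrite("pics/rod4.png",cv2.resize(s["color"][100:160,225:285],(600,600),interpolation=cv2.INTER_CUBIC))
E
```

```text
70 [487.3 370.   70. ] [255.5 138.3] [255.  139.8]
80 [486.1 367.1  80. ] [255.3 136.5] [255.1 137.6]
85 [485.5 365.6  85. ] [255.2 135.5] [255.1 136.4]
90 [484.9 364.1  90. ] [255.1 134.6] [255.1 135.3]
95 [484.3 362.6  95. ] [255.  133.6] [255.1 134.2]
```

View pics/rod4.png

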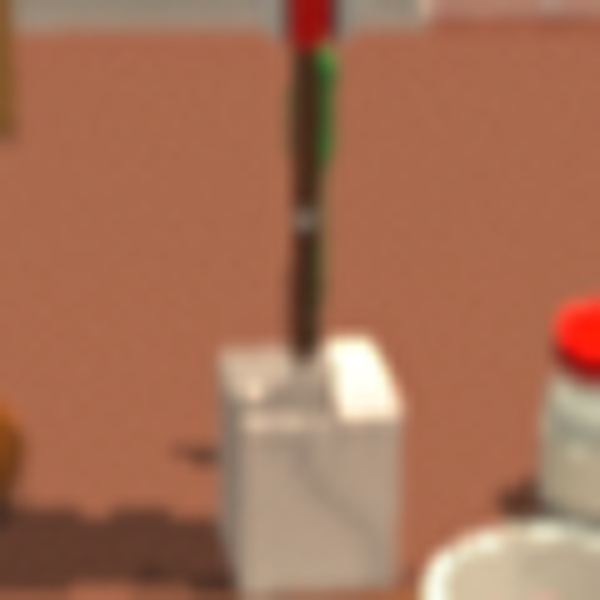

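```bash
python3 - <<'E'
from h import *
from scipy.spatial.transform import Rotation as R
a=-.05; q0=robot.get_obs()["tcp_rot"]; r=R.from_rotvec([a,0,0])*R.from_quat(q0,scalar_first=True); q=r.as_quat(scalar_first=True)
d=R.from_rotvec([a,0,0]).apply([0,0,-1.])
def tcp(gz): return np.array([485.2,357.2,gz])-180*d
robot.move_straight(tcp(248.5),40,rot=q); robot.hold(.3)
t=snapshot("top");s=snapshot("side");print(ob())
cv2.imwrite("pics/rod5.png",np.hstack([cv2.resize(t["color"][170:210,110:150],(390,390),interpolation=cv2.INTER_CUBIC),cv2.resize(s["color"][115:155,235:275],(390,390),interpolation=cv2.INTER_CUBIC)]))
for gz in (238,228,218,208,198,188,182,179,177.5):
    robot.move_straight(tcp(gz),60); o=ob(); print(o[1:3])
    if np.linalg.norm(o[2])>6: break
E
```

```text
(22.1, [485.3, 366.0, 428.3], [-0.6, -0.2, -0.0], 18.5, 30.0)
([485.0, 366.1, 417.0], [0.1, -0.3, 0.2])
([485.0, 366.1, 407.2], [0.4, -0.2, 0.5])
([485.1, 366.1, 397.2], [0.0, 0.6, -0.6])
([485.0, 366.1, 387.2], [-0.2, 0.1, -0.5])
([485.0, 366.1, 377.2], [-0.1, -1.0, 0.1])
([485.0, 366.1, 367.2], [0.1, -0.5, -0.6])
([485.1, 366.1, 361.4], [0.3, -0.9, 0.1])
([485.1, 366.2, 358.6], [-0.3, -0.7, -0.7])
([485.2, 366.2, 357.2], [0.1, 0.3, -0.8])
```

View pics/rod5.png

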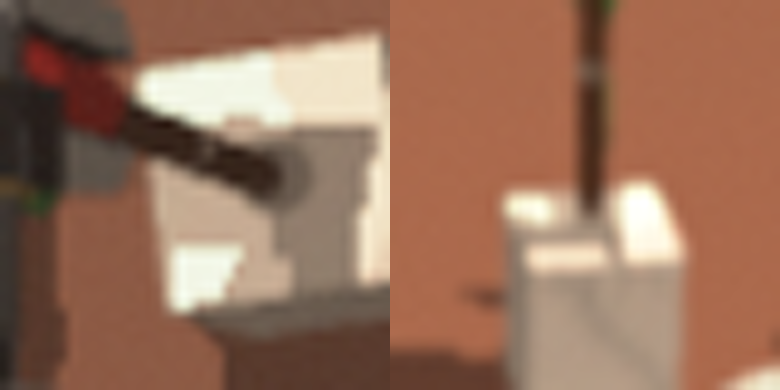

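The rod is over the bore and has gone down to within about a millimetre of the bottom, without contact force. I release it, then refit tools and pockets.

```bash
sed -i 's/np.ones((17,17))/np.ones((7,7) if name.endswith("pocket") else (15,15))/' h.py
python3 - <<'E'
from h import *
p=np.array(robot.get_obs()["eef_pos"])
robot.command_gripper(60); robot.hold(.3)
robot.move_straight([p[0],p[1]+3,440],120)
goto(400,-150,420,.3); robot.hold(.2)
t,s=snapshot("top"),snapshot("side"); P=cloud(t)
m=(P[...,2]>120)&(np.hypot(P[...,0]-487,P[...,1]-357)<45); c=t["color"].astype(int); m&=(c[...,2]>c[...,1]*2)&(c[...,2]>150)
q=P[m]; print("rod top",m.sum(),q.max(0).round(0),np.median(q,axis=0).round(1),np.sort(q[:,2])[-8:].round(0))
I={"wheel":(563,-362,-.17),"spatula":(592,-233,.1),"scraper":(427,-234,.34),"wheel_pocket":(554.5,90,.243),"spatula_pocket":(568,28,.243),"scraper_pocket":(502.5,42,.243)}
for n,p in I.items(): print(n,*fit([t],n,p),*(fit([s],n,p) if "pocket" in n else ()))
print(ob())
cv2.imwrite("pics/t5.png",np.vstack([cv2.resize(t["color"],(512,384))]))
E
```

```text
rod top 46 [492. 367. 202.] [484.8 359.  196.5] [199. 199. 199. 199. 199. 200. 200. 202.]
wheel [ 5.61578e+02 -3.60644e+02 -2.04000e-01] 263.4
spatula [ 5.90890e+02 -2.32524e+02  9.90000e-02] 50.9
scraper [ 411.508 -249.65     0.793] 734.2
wheel_pocket [5.54828e+02 9.07620e+01 2.37000e-01] 47.7 [5.55304e+02 8.88000e+01 2.75000e-01] 31.5
spatula_pocket [5.6815e+02 2.8217e+01 2.4500e-01] 16.9 [5.70186e+02 2.60080e+01 2.62000e-01] 45.5
scraper_pocket [5.02811e+02 4.24900e+01 2.40000e-01] 88.6 [5.0122e+02 4.0261e+01 2.3600e-01] 80.5
(28.9, [400.2, -149.7, 419.9], [-0.1, -0.2, 0.5], 59.7, 0.0)
```

```bash
cat > place.py <<'E'
from h import *
G=212  # TCP height above the tool's underside when gripped
def fz(): return np.mean([robot.get_obs()["force"][2] for _ in range(3)])
def pick(name,pose,op=60):
    x,y,a=pose; th=a+(np.pi/2 if name=="scraper" else 0)
    robot.command_gripper(op); th=goto(x,y,330,th); robot.move_straight([x,y,G],110); robot.hold(.15)
    robot.command_gripper(5); print("gripped",ob()); robot.move_straight([x,y,330],120); return th
def carry(name,pose,pocket,thg):
    "takes the gripped tool over its pocket, turned by the difference of yaw"
    x,y,a=pocket; th=thg+a-pose[2]
    robot.reach([x,y,330],quat(th)); return th
def insert(name,pocket):
    x,y,a=pocket; along=np.array([np.cos(a),np.sin(a)]); across=np.array([-np.sin(a),np.cos(a)])
    c,l=(along,across) if name=="scraper" else (across,along)
    robot.move_straight([x,y,G+40],100); robot.hold(.2); f0=fz(); print("free",ob())
    for dc,dl in ((0,0),(1.3,0),(-1.3,0),(2.5,0),(-2.5,0),(0,1.3),(0,-1.3),(1.3,1.3),(-1.3,1.3),(1.3,-1.3),(-1.3,-1.3),(3.7,0),(-3.7,0)):
        p=np.array([x,y])+dc*c+dl*l
        robot.move_straight([*p,G+38],40)
        for u in np.arange(37,32.9,-1):
            robot.move_straight([*p,G+u],40); robot.hold(.05); f=fz()-f0
            if f>4: break
        print("try",dc,dl,"u",u,"f",round(f,1))
        if u<34.5: return p,f0
    return None,f0
def home(p,f0,lim=30):
    for z in np.arange(32,25.4,-.5):
        robot.move_straight([*p,G+z],25); robot.hold(.05); f=fz()-f0
        print(z,round(f,1),end="; ")
        if f>lim: break
    print(ob())
def press(p,off=(0,0),lim=22):
    "closed fingers down on a handle top that should end at 48 mm"
    q=np.array(p)+off
    robot.move_straight([*q,199+62],100); robot.hold(.15); f0=fz(); 
    for z in np.arange(56,46.4,-.5):
        robot.move_straight([*q,199+z],30); f=fz()-f0
        if f>1: print(z,round(f,1),end="; ")
        if f>lim: break
    print(ob()[1]); robot.move_straight([*q,199+70],100)
E
python3 - <<'E'
from place import *
n="spatula"; pose=(591.2,-232.8,.105); pk=(568.2,28.1,.243)
th=pick(n,pose); carry(n,pose,pk,th); print(ob())
p,f0=insert(n,pk); print(p)
E
```

```text
gripped (32.1, [591.2, -232.8, 212.0], [-0.3, 0.8, -0.3], 19.5, 30.0)
(34.3, [568.5, 26.4, 330.2], [0.5, -0.5, -0.4], 19.6, 30.0)
free (35.4, [568.4, 28.2, 252.6], [-0.5, -0.1, -0.4], 19.8, 30.0)
try 0 0 u 34.0 f 4.6
[568.2  28.1]
```

```bash
python3 - <<'E'
from place import *
p=np.array([568.2,28.1]); f0=-.4
for z in (33.5,33,32.5,32):
    robot.move_straight([*p,G+z],25); robot.hold(.1); o=ob(); print(z,o[1][2],o[2],o[3])
    if o[2][2]-f0>14: break
t=snapshot("top"); cv2.imwrite("pics/sp1.png",cv2.resize(t["color"][120:220,200:320],(720,600),interpolation=cv2.INTER_CUBIC))
E
```

```text
33.5 246.0 [-2.0, -1.0, 7.1] 20.0
33 245.0 [2.7, -0.3, 0.3] 19.3
32.5 244.6 [4.3, 0.2, -0.2] 19.0
32 244.2 [5.5, 0.5, 0.3] 20.0
```

View pics/sp1.png

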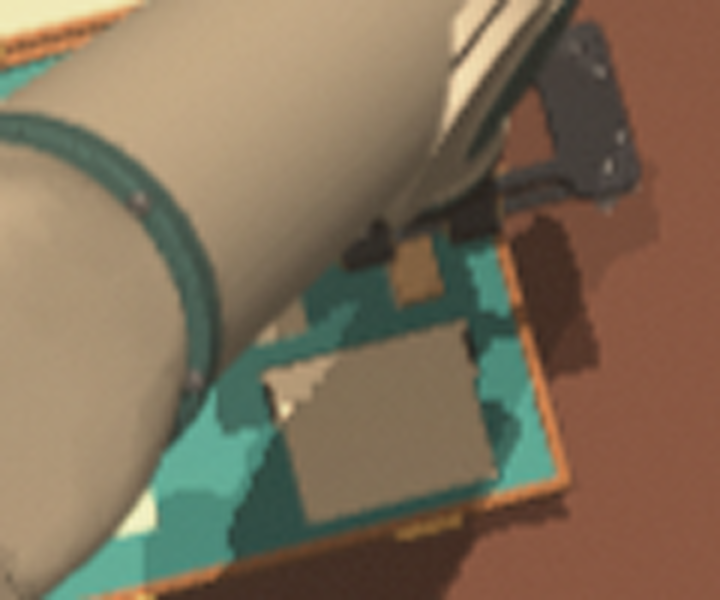

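The picture shows the spatula handle (415,270) seated over its pocket. The vertical force has dropped, so it went in, with a slight sideways push in +x. I ease 1 mm in +x and press it home.

```bash
cat >> place.py <<'E'
def comply(p,f0,z0=32,lim=28):
    "lowers the gripped tool to the floor, giving way sideways to the walls"
    p=np.array(p,float)
    for z in np.arange(z0,25.4,-.5):
        robot.move_straight([*p,G+z],25); robot.hold(.08); o=robot.get_obs(); f=np.array(o["force"])
        print(z,f.round(0),end="; ")
        if f[2]-f0>lim: break
        p+=np.clip(.15*f[:2],-.5,.5)*(np.abs(f[:2])>1.5)
    print(p,ob()); return p
def release_press(p,th=None,op=50):
    robot.command_gripper(op); o=robot.get_obs()["eef_pos"]; robot.move_straight([o[0],o[1],290],120)
    robot.command_gripper(0); press(p)
E
python3 - <<'E'
from place import *
p=comply([568.9,28.1],-.4); release_press(p)
E
```

```text
32.0 [4. 0. 2.]; 31.5 [4. 1. 1.]; 31.0 [2. 1. 2.]; 30.5 [-1.  1.  4.]; 30.0 [-1. -0.  4.]; 29.5 [-2.  0.  5.]; 29.0 [-2. -0.  3.]; 28.5 [-0.  1.  5.]; 28.0 [-1.  1.  4.]; 27.5 [-0.  1.  4.]; 27.0 [0. 1. 3.]; 26.5 [-0.  1.  4.]; 26.0 [-0.  2.  4.]; 25.5 [-0.  1.  7.]; [569.62118397  28.37959253] (43.0, [569.7, 28.2, 237.9], [-0.4, 0.7, 6.9], 19.1, 30.0)
54.5 1.1; 48.0 6.4; 47.5 8.6; 47.0 13.6; 46.5 17.1; [569.6, 28.1, 247.4]
```

```bash
python3 - <<'E'
from place import *
a=.243; d=25*np.array([np.cos(a),np.sin(a)])
press([569.6,28.3],d,18); press([569.6,28.3],-d,18)
goto(500,200,400,.243)
t=snapshot("top")
for n,p in {"wheel":(563,-362,-.17),"scraper":(427,-234,.34)}.items(): print(n,*fit([t],n,p))
P=cloud(t); 
def hts(px,py,a,pts):
    for u,v in pts:
        x=px+u*np.cos(a)-v*np.sin(a); y=py+u*np.sin(a)+v*np.cos(a); m=np.hypot(P[...,0]-x,P[...,1]-y)<6
        print((u,v),np.nanmedian(P[m][:,2]).round(1),m.sum(),end=" ")
    print()
hts(569.6,28.3,.243,[(-25,0),(0,0),(25,0),(50,0),(80,0),(66,-28),(0,-28)])
print(ob())
E
```

```text
51.0 1.1; 48.5 1.4; 48.0 6.0; 47.5 9.0; 47.0 12.8; 46.5 15.8; [593.9, 34.0, 247.4]
48.5 1.1; 48.0 5.5; 47.5 9.6; 47.0 14.8; 46.5 18.1; [545.3, 21.9, 247.4]
wheel [ 5.63609e+02 -3.63324e+02 -1.69000e-01] 46.5
scraper [ 4.00418e+02 -2.26896e+02  1.41000e-01] 688.1
(-25, 0) 45.4 12 (0, 0) 45.7 18 (25, 0) 46.2 17 (50, 0) 32.2 16 (80, 0) 31.7 14 (66, -28) 33.5 15 (0, -28) 34.1 16 
(65.0, [500.0, 199.3, 398.8], [-1.5, -0.5, -0.8], 0.1, 0.0)
```

The spatula is home: both handle ends read 48 mm. The wheel hasn't moved. The scraper fit now fails, so it was probably knocked aside. I locate it while picking up the wheel.

```bash
python3 - <<'E'
from place import *
t=snapshot("top")
C=[at_z(t,d["point"],0)[:2].round(0) for d in place_of(t,"scraper") if d["confidence"]>.3]; print(C)
cv2.imwrite("pics/sc1.png",cv2.resize(t["color"][130:300,320:490],(600,600),interpolation=cv2.INTER_CUBIC))
n="wheel"; pose=(563.7,-363.3,-.17); pk=(554.8,90.7,.243)
th=pick(n,pose); carry(n,pose,pk,th); print(ob())
p,f0=insert(n,pk); print(p,f0,ob())
E
```

```text
[array([ 455., -418.]), array([468., 176.]), array([ 433., -228.])]
gripped (70.2, [563.7, -363.2, 212.0], [0.0, 0.1, -0.6], 21.2, 30.0)
(73.0, [555.2, 89.2, 330.2], [-0.1, -0.4, -1.4], 21.5, 30.0)
free (74.1, [555.0, 90.8, 252.6], [-0.3, 0.0, -0.9], 21.7, 30.0)
try 0 0 u 34.0 f 5.3
[554.8  90.7] -0.9064237231968723 (75.6, [555.1, 90.8, 246.3], [-0.7, 0.5, 4.4], 21.5, 30.0)
```

View pics/sc1.png

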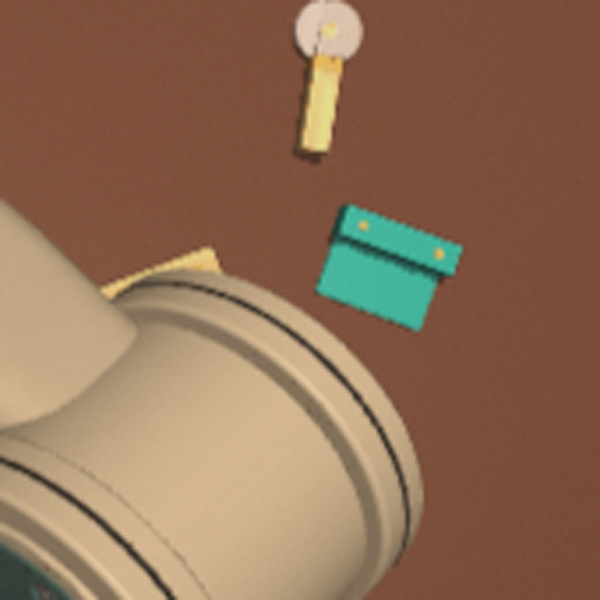

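The scraper was only hidden by the elbow; its handle shows at (160,270), unmoved. I press the wheel home.

```bash
python3 - <<'E'
from place import *
p=comply([554.8,90.7],-.6,33.5)
release_press(p); a=.243; d=25*np.array([np.cos(a),np.sin(a)]); press(p,-d,18)
goto(480,330,400,.243); s=snapshot("top"); print(fit([s],"scraper",(427.4,-234.5,.343))); print(ob())
E
```

```text
33.5 [1. 1. 5.]; 33.0 [1. 0. 5.]; 32.5 [1. 1. 5.]; 32.0 [2. 1. 6.]; 31.5 [2. 1. 6.]; 31.0 [0. 1. 6.]; 30.5 [4. 2. 2.]; 30.0 [5. 1. 4.]; 29.5 [4. 2. 5.]; 29.0 [4. 1. 6.]; 28.5 [4. 1. 7.]; 28.0 [2. 1. 6.]; 27.5 [0. 1. 9.]; 27.0 [ 0.  1. 11.]; 26.5 [-1.  0. 14.]; 26.0 [-1.  1. 17.]; 25.5 [-2.  1. 19.]; [557.8809738   91.16928985] (81.2, [557.4, 90.8, 239.0], [-2.0, 1.1, 18.9], 21.6, 30.0)
50.0 3.3; 49.5 4.4; 49.0 4.6; 48.5 6.0; 48.0 9.8; 47.5 15.2; 47.0 17.1; 46.5 21.2; [557.5, 90.8, 247.4]
48.0 4.9; 47.5 9.6; 47.0 14.0; 46.5 18.3; [533.6, 84.8, 247.4]
(array([ 4.27193e+02, -2.33362e+02,  3.49000e-01]), 211.1)
(96.9, [480.1, 329.2, 398.6], [-0.6, -0.8, -0.3], 0.4, 0.0)
```

```bash
python3 - <<'E'
from place import *
n="scraper"; pose=(427.4,-234.3,.344); pk=(502.8,42.5,.243)
th=pick(n,pose); carry(n,pose,pk,th); print(ob())
p,f0=insert(n,pk); print(p,f0,ob())
E
```

```text
gripped (102.0, [427.4, -234.3, 212.0], [0.6, -0.2, 0.1], 23.3, 30.0)
(104.2, [502.7, 41.0, 329.5], [-0.8, -0.8, -0.7], 23.2, 30.0)
free (105.4, [503.0, 42.5, 252.5], [-0.5, -0.1, -2.0], 24.0, 30.0)
try 0 0 u 33.0 f 1.2
[502.8  42.5] -1.9542135182873472 (107.1, [502.8, 42.5, 245.0], [-0.0, 0.2, -0.7], 23.6, 30.0)
```

Straight in. I press it home, then check all three tools.

```bash
python3 - <<'E'
from place import *
p=comply([502.8,42.5],-1.5,32.5)
release_press(p); a=.243; e=33*np.array([-np.sin(a),np.cos(a)])
press(p,e,18); press(p,-e,18)
press([557,91.2],25*np.array([np.cos(a),np.sin(a)]),18); print(ob())
goto(470,-330,450,.2); robot.hold(.3); t=snapshot("top"); P=cloud(t)
def hts(px,py,pts):
    for u,v in pts:
        x=px+u*np.cos(a)-v*np.sin(a); y=py+u*np.sin(a)+v*np.cos(a); m=np.hypot(P[...,0]-x,P[...,1]-y)<6
        print((u,v),np.nanmedian(P[m][:,2]).round(1),end=" ")
    print()
hts(556,91,[(-25,0),(0,0),(25,0),(59,14),(59,-14),(75,0),(20,-25)])
hts(569.2,28.3,[(-25,0),(25,0),(50,0),(80,0)])
hts(p[0],p[1],[(0,-35),(0,0),(0,35),(-25,-25),(-25,25),(-48,0)])
c=t["color"].astype(int); m=(P[...,2]>120)&(np.hypot(P[...,0]-487,P[...,1]-357)<45)&(c[...,2]>c[...,1]*2)&(c[...,2]>150); print("rod",np.sort(P[m][:,2])[-8:].round(0),np.median(P[m],axis=0).round(0))
big=cv2.resize(t["color"][120:240,160:310],(750,600),interpolation=cv2.INTER_CUBIC); cv2.imwrite("pics/fin.png",big)
E
```

```text
32.5 [ 0. -1. -0.]; 32.0 [ 1. -1. -0.]; 31.5 [-1. -1.  3.]; 31.0 [ 0. -2.  5.]; 30.5 [-0. -1.  5.]; 30.0 [ 0. -1.  7.]; 29.5 [-0. -1.  7.]; 29.0 [-0. -1.  8.]; 28.5 [ 0. -2.  8.]; 28.0 [ 0. -2.  6.]; 27.5 [-1. -1.  7.]; 27.0 [-0. -0.  5.]; 26.5 [-0. -1.  6.]; 26.0 [ 0. -1.  5.]; 25.5 [0. 0. 7.]; [502.8         41.78211015] (112.1, [503.1, 42.3, 238.0], [0.3, 0.0, 7.4], 23.8, 30.0)
48.0 6.8; 47.5 11.8; 47.0 15.2; 46.5 20.0; [502.6, 42.1, 247.4]
52.5 1.4; 52.0 1.5; 48.5 1.3; 48.0 6.3; 47.5 11.8; 47.0 17.3; 46.5 22.0; [494.7, 74.2, 247.3]
48.0 6.1; 47.5 10.1; 47.0 15.2; 46.5 20.5; [510.7, 10.1, 247.4]
55.5 1.5; 55.0 1.6; 54.5 1.5; 53.5 1.4; 52.5 1.2; 52.0 1.9; 51.0 1.9; 50.5 1.3; 49.5 1.2; 49.0 1.3; 48.5 1.9; 48.0 6.2; 47.5 9.6; 47.0 13.8; 46.5 17.8; [581.2, 97.5, 247.4]
(139.7, [581.4, 97.2, 269.2], [-0.8, -0.1, -0.3], 0.3, 0.0)
(-25, 0) 46.6 (0, 0) 45.9 (25, 0) 45.7 (59, 14) 35.3 (59, -14) 34.3 (75, 0) 33.9 (20, -25) 34.5 
(-25, 0) 46.1 (25, 0) 46.5 (50, 0) 30.3 (80, 0) 31.1 
(0, -35) 48.0 (0, 0) 46.5 (0, 35) 46.8 (-25, -25) 26.9 (-25, 25) 28.2 (-48, 0) 28.2 
rod [197. 198. 199. 199. 200. 200. 200. 200.] [494. 342. 196.]
```

View pics/fin.png

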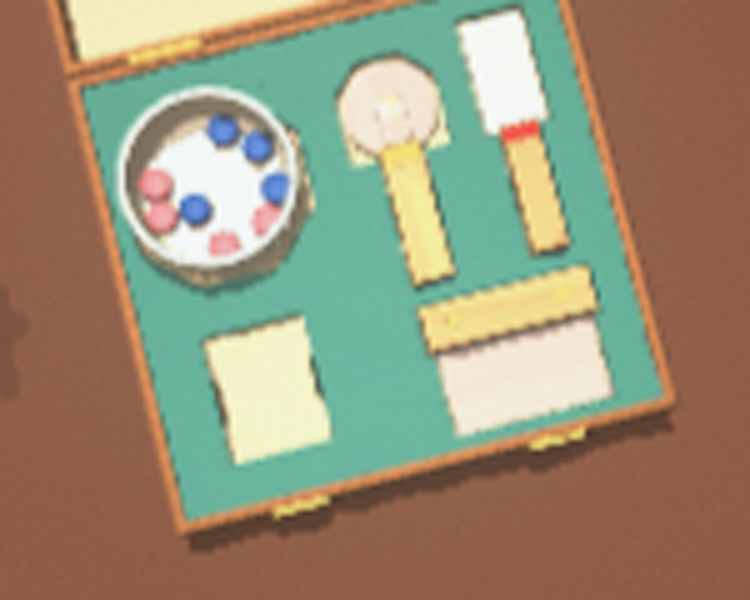

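The picture shows all three tools flat in their pockets. The wheel, spatula and scraper handles all read 48 mm at both ends by touch. Both almond colours lie in both halves, and the rod is at full depth: its top is at 199 mm, and the bore limits its lean to about 0.105 rad.

```bash
python3 - <<'E'
from h import *
print(ob()); print(robot.hand_in())
E
```

```text
(141.8, [470.2, -329.7, 449.8], [0.3, 0.4, 0.2], 0.6, 0.0)
the job is handed in; nothing more can be done
None
```

I handed the job in at 141.8 s and no verdict came back; by my own checks the almonds are mixed in both halves with none spilled, the rod is down in its bore, and the wheel, spatula and scraper are pressed home (there was no stamp).

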